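# Take the next trolley wheel from the gravity track

## Robot

A 6-joint arm with a two-finger parallel gripper is mounted at the origin on the work surface. World frame = base frame: x ahead of the robot, y to its left, z up, the work surface at z = 0. Lengths are in m, angles in rad, forces in N, time in s.
With the tool pointing down it reaches from about 0.25 to 0.775 m from the base axis. Payload 4 kg.
Tool frame: the origin (TCP) lies midway between the tips of the shut fingers; the grasp point (between the pads) lies 19 mm behind it; y points along the fingers, x is the direction in which the jaws open and shut, and the axes are right-handed (so a half turn about y gives the same grasp; the last joint's range is limited). The gripper opens to 94 mm and grips with 3 to 60 N. Pads are 16 mm wide; open, the fingers measure 119 mm over their backs; the gripper's body (75 mm by 177 mm) begins 78 mm behind the grasp point.
Start: joints at [1.107, 0.087, 1.371, -0, 1.684, -0.103], TCP at [0.194, 0.515, 0.206] pointing down, gripper open.
Joint ranges: [-3.1, 3.1], [-0.76, 2.03], [0.27, 2.55], [-1.08, 4.22], [0.17, 2.65], [-2.57, 2.57]. Speed limits (rad/s): [2.79, 2.79, 3.14, 3.14, 3.14, 3.14].

## Interface

Orientations are given as [roll, pitch, yaw] about the fixed x, y, z axes, in that order (R = Rz(yaw) Ry(pitch) Rx(roll)).
In Python, from bench import robot, snapshot, camera_info, ticket gives the robot as it stands.
- The arm moves only by the shell command python3 -m creep 'ROWS'. ROWS is JSON, a list of rows, each an object with "slide": the shift along the tool's x, y, z in mm, a list of three; "roll": the turn about the tool's y in degrees; "grip": the closure, from 0 (fully open) to 1 (shut). In form: [{"slide": [x, y, z], "roll": roll, "grip": grip}, ...]. A call has 1 to 20 rows; each row is the pose to reach, as a shift and turn from the pose commanded when the call began, along the tool's axes at that moment; what a row does not reach only later rows make up. A row lasts 1/12 s, in which the tool goes at most 41.7 mm and 7.16 degrees, less where a joint would pass 70% of its speed; a pose out of reach is approached as far as the arm can. A call with a gripper value outside its range is refused whole. The fingers move at their own pace and stop on an object; the grip force is fixed at half the most. Time passes only in rows, so rows that repeat a pose let the fingers close. It gives the time, the measured TCP pose, the force and the opening at its end, in the units of the state.
- robot.get_obs(): the state, without advancing time (a new reading comes with each control period).
- snapshot(name): name is "scene" or "side" or "wrist"; returns the picture (480x640x3 uint8, red, green, blue); there is no depth.
- camera_info(name): a dict with "fx", "fy", "cx", "cy" (pixels), "dist" ([k1, k2, p1, p2, k3] as OpenCV has them; the pictures are not rectified), "cam_to_world" (4x4, takes a point from camera to world coordinates). Camera axes: x right, y down, z forward; pixel columns grow to the right and rows downward; lengths in m; the calibration is good to about 2 mm. A picture is of the moment at which its call begins: read the wrist's pose just before it. camera_info takes no time and is no camera call; for the wrist camera it gives the pose at the moment of the call.
- ticket.close_job(): hands the job in, once; it reports no verdict.
The state is a dict: "time": time; "joint_positions": joint angles; "qvel": joint speeds; "joint_torque": joint torques, N m; "tool_pos": TCP position; "ee_rot": TCP orientation; "wrist_force": force on the tool from outside, world axes, zero at the start; "wrist_torque": the same for the moment, N m; "width": finger opening in m.
Only numpy, scipy, OpenCV 4.12 (cv2) and the standard library are available. Lean on these libraries where they do the work, as an engineer would, in place of code of your own. Each camera call takes 0.05 s, during which the arm holds its last target.

## Task

Take the end wheel out of the sloped track, letting the next wheels roll down to the yellow stop by themselves without pushing them with the gripper, then lower the wheel into the kit tray compartment that holds only the yellow card. Set it down on edge on the compartment floor before you let go, without dropping it, and leave the wheel and box already in the tray and the things around as they are.

Things in the scene. Friction and masses are not known exactly. Their poses are not given: they have to be found in the camera images.
- track: Fixed sloped wheel track on a plywood base. Origin on the table plane below the centre of the wheel at the stop; +y uphill in plan, x across (along the axles), z up. Bed rises to +y at 0.12 rad. Yellow stop at y = -50 to -62 mm, as high as the end wheel's centre; blue guides at x = 21 to 27 mm either side, top 25 mm below wheel centres. Four wheels on edge, they roll down when the end one is lifted.
- stop_seat (a point): Where the centre of the wheel resting against the yellow stop is: 95 mm above the table, on the track's middle.
- wheel_1: Trolley wheel, 100 mm diameter, 36 mm wide, black tyre and grey hub, solid, about 0.25 kg. Origin at the wheel's centre; its x axis is the axle (y and z turn as it rolls). At the start the end one, resting against the yellow stop; its upper half is free on both flat faces.
- wheel_2: Trolley wheel, 100 mm diameter, 36 mm wide, black tyre and grey hub, solid, about 0.25 kg. Origin at the wheel's centre; its x axis is the axle (y and z turn as it rolls). Second in the track, next to roll to the stop; starts 100 mm uphill of wheel_1.
- wheel_3: Trolley wheel, 100 mm diameter, 36 mm wide, black tyre and grey hub, solid, about 0.25 kg. Origin at the wheel's centre; its x axis is the axle (y and z turn as it rolls). Third in the track.
- wheel_4: Trolley wheel, 100 mm diameter, 36 mm wide, black tyre and grey hub, solid, about 0.25 kg. Origin at the wheel's centre; its x axis is the axle (y and z turn as it rolls). Fourth, uppermost in the track.
- tray: Fixed blue kit tray, 300 (x) x 140 (y) x 45 mm high. Origin at the centre of its underside. Three compartments in a row, centres at x = -98, 0, +98 mm, each 92 (x) x 128 (y) mm inside; floor 5 mm above the table, walls 6 mm thick. A wheel stands in one on edge with its axle along x. One holds a wheel, one a box, one only the yellow card, in any order.
- order_card: Flat yellow card 55 x 85 mm lying on the floor of the empty compartment; the compartment's centre in plan. Origin 50 mm above the table (45 mm above the compartment floor, level with the rim); x and y as the tray's.
- tray_wheel: Trolley wheel, 100 mm diameter, 36 mm wide, black tyre and grey hub, solid, about 0.25 kg. Origin at the wheel's centre; its x axis is the axle (y and z turn as it rolls). Already standing on edge in another compartment, axle along the tray's x.
- bolt_box: Cardboard box 60 x 90 x 36 mm with a paper band, 0.3 kg, in another compartment. Origin 50 mm above its underside.
- screwdriver: loose screwdriver lying near the robot; a bystander. Origin at its middle.
- wrench: loose open-ended steel wrench lying near the robot; a bystander. Origin at its middle.
- castor_fork: loose steel castor fork, 75 x 60 x 80 mm; a bystander. Origin at the centre of its underside.
- mug: white mug, 95 mm high; a bystander. Origin at the centre of its underside.
- oil_bottle: white plastic bottle with red cap, 160 mm high; a bystander. Origin at the centre of its underside.
- tape_roll: cardboard-brown roll of tape lying flat, 110 mm across, 48 mm high; a bystander. Origin at the centre of its underside.
There are look-alikes about, which are no part of the job. Leave any green or turquoise look-alike of the wheel_1 alone. What is shaped like the wheel_4 but purple is not meant.

How it is judged:
On the way, in this order (a step that is already met when the one before it is completed fails the run):
1. the end wheel is out of the track and the next one has rolled to the stop (distance between wheel_1 and stop_seat above 0.08 m and distance between wheel_2 and stop_seat below 0.01 m), for 0.2 s.
2. the wheel is down in the compartment with the card while still in the fingers (within 15 mm of the floor) (horizontal distance between wheel_1 and order_card below 0.035 m and z of wheel_1 in the frame of tray below 0.07 m and contact force between the fingers and wheel_1 above 0.5 N), for 0.05 s.
At the end, for the whole second after the job is handed in: wheel_1 released, at rest, on edge (axle within 21 deg of level), within 35 mm in plan of the card centre and 15 mm of its resting height; wheel_2 at rest within 10 mm of the stop seat, wheel_3 and wheel_4 within 115 and 220 mm of that seat (horizontal distance between wheel_1 and order_card below 0.035 m and z of wheel_1 in the frame of tray below 0.07 m and angle between wheel_1's own x axis and vertical between 1.2 and 1.94 rad and distance between wheel_2 and stop_seat below 0.01 m and distance between wheel_3 and stop_seat below 0.115 m and distance between wheel_4 and stop_seat below 0.22 m and linear speed of each of wheel_1, wheel_2 below 0.03 m/s and contact force between the fingers and wheel_1 below 0.1 N); the robot touches nothing.
It fails at once if the robot pushes on a wheel still in the track (over 4 N) (contact force between any of the fingers, the arm and wheel_2 above 4 N or contact force between any of the fingers, the arm and wheel_3 above 4 N or contact force between any of the fingers, the arm and wheel_4 above 4 N).
It fails at once if the wheel or box already in the tray is moved more than 30 mm (distance of any of tray_wheel, bolt_box from where it was at the start of the episode above 0.03 m).
It fails at once if a bystander is moved more than 30 mm (distance of any of screwdriver, wrench, castor_fork, mug, oil_bottle, tape_roll from where it was at the start of the episode above 0.03 m).
It also fails if it takes over 42 s, if anything falls off the work surface, if the arm or the gripper's body presses on something with over 40 N, if the wrist force passes 120 N, or if a joint passes its speed limit or range.

## Working session

There is one attempt and no reset: what is moved stays moved. The work goes in short steps, Python scripts to look and compute and a shell command to move; the robot and the scene stay as the last step left them, time stands still between calls to the robot, and variables do not carry over. Pictures are saved under pics/ and viewed, and the job is handed in when it is done.

```bash
mkdir -p pics; ls; python3 - <<'E'
from bench import robot, snapshot, camera_info
import cv2, numpy as np
o=robot.get_obs(); print({k:np.round(v,3).tolist() for k,v in o.items()})
for n in ["scene","side","wrist"]:
    c=camera_info(n); print(n,c["fx"],c["cx"],c["cy"],c["dist"],np.round(c["cam_to_world"],3).tolist())
    np.save(f"{n}0.npy",c["cam_to_world"])
    cv2.imwrite(f"pics/{n}0.png",snapshot(n)[:,:,::-1])
E
```

```text
pics
{'time': 0.0, 'joint_positions': [1.107, 0.088, 1.372, -0.0, 1.684, -0.103], 'qvel': [0.001, 0.001, 0.001, 0.001, 0.0, 0.001], 'joint_torque': [0.0, -34.019, -30.242, 0.072, 0.033, -0.0], 'tool_pos': [0.194, 0.514, 0.204], 'ee_rot': [-1.571, 0.002, 1.21], 'wrist_force': [0.263, -0.28, -0.171], 'wrist_torque': [-0.031, -0.017, 0.049], 'width': 0.094}
scene 479.1839628075927 317.0826620953389 241.8604510835665 [0.02568802 0.         0.         0.         0.        ] [[0.377, 0.668, -0.642, 1.323], [0.926, -0.271, 0.262, -0.16], [0.002, -0.693, -0.721, 0.96], [0.0, 0.0, 0.0, 1.0]]
side 511.4920157982556 318.7309292478418 249.04179436174988 [0.03341266 0.         0.         0.         0.        ] [[0.998, -0.05, 0.047, 0.515], [-0.068, -0.72, 0.691, -0.762], [-0.001, -0.693, -0.721, 1.043], [0.0, 0.0, 0.0, 1.0]]
wrist 357.9853874928532 317.58392912471555 235.8340010787889 [-0.04608652  0.          0.          0.          0.        ] [[0.353, 0.909, 0.219, 0.131], [0.936, -0.343, -0.083, 0.538], [-0.0, 0.235, -0.972, 0.383], [0.0, 0.0, 0.0, 1.0]]
```

View pics/scene0.png

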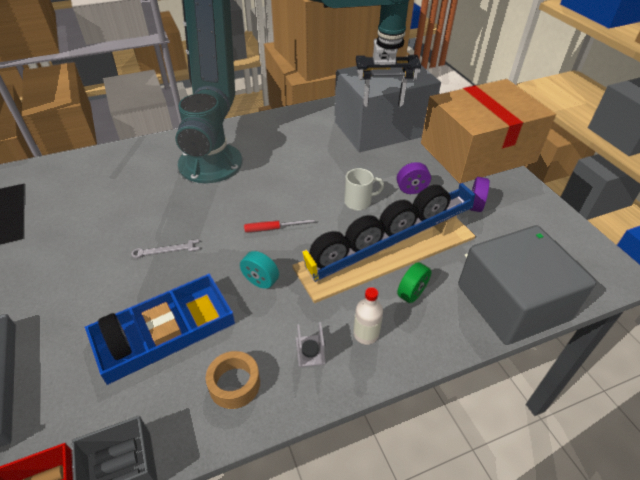

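View pics/side0.png

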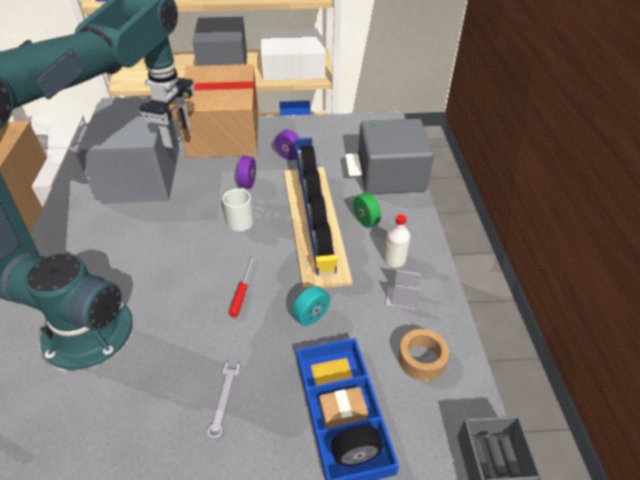

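View pics/wrist0.png

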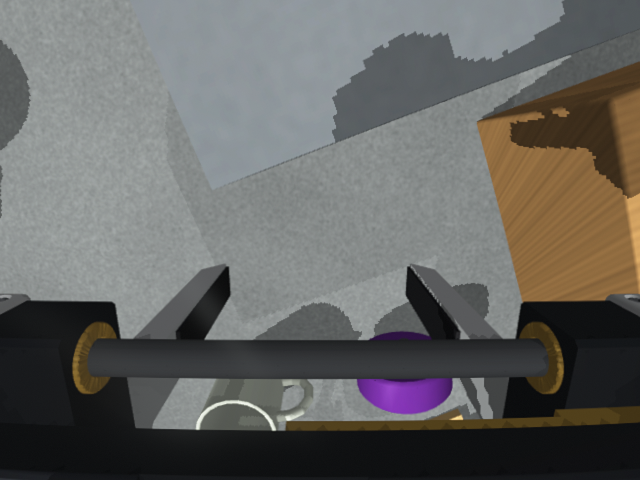

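Candidates in the scene view are the black end wheel at (330,249) by the yellow stop, turquoise at (259,269), green at (414,282), purple at (414,178) and (481,193), and the black tray wheel at (114,337). The one I want is (330,249), which I'll check in a close crop. The compartment with only the card is at (203,310).

```bash
python3 - <<'E'
import cv2
a=cv2.imread("pics/scene0.png"); b=cv2.imread("pics/side0.png")
def c(im,x,y,w,h,s,n): cv2.imwrite(n,cv2.resize(im[y:y+h,x:x+w],None,fx=s,fy=s,interpolation=cv2.INTER_CUBIC))
c(a,280,170,200,130,4,"pics/c1.png")
c(b,270,130,100,160,3.7,"pics/c2.png")
c(a,80,270,160,115,5,"pics/c3.png")
c(b,285,330,120,150,4,"pics/c4.png")
E
```

```text
(no output)
```

View pics/c1.png

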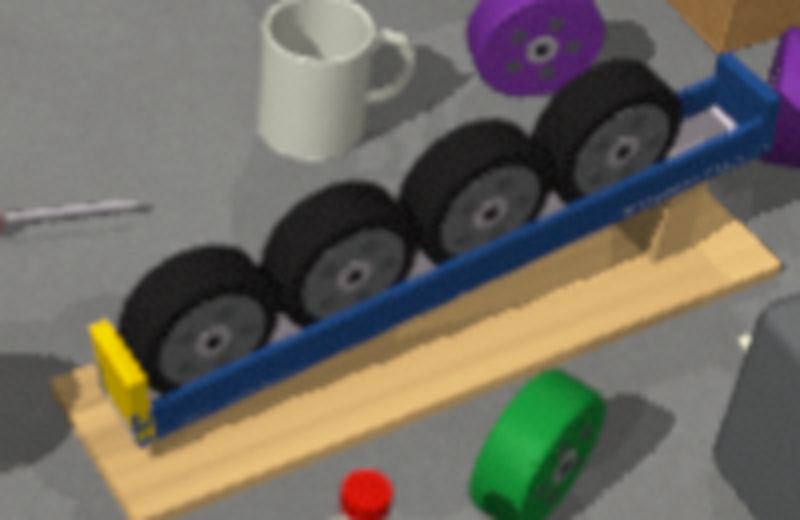

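View pics/c2.png

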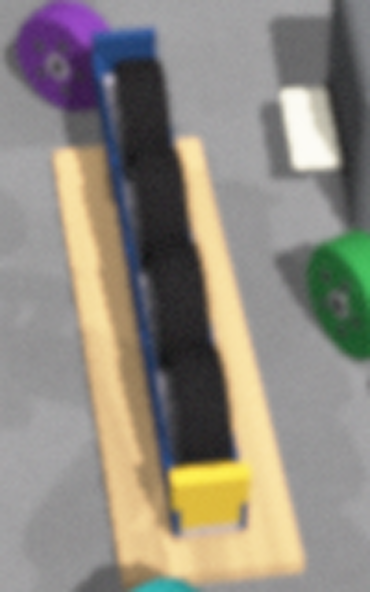

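View pics/c3.png

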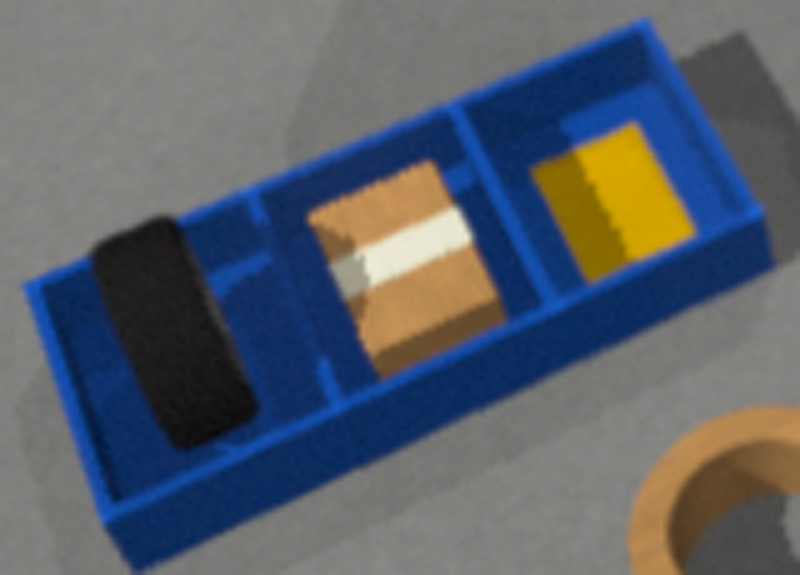

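View pics/c4.png

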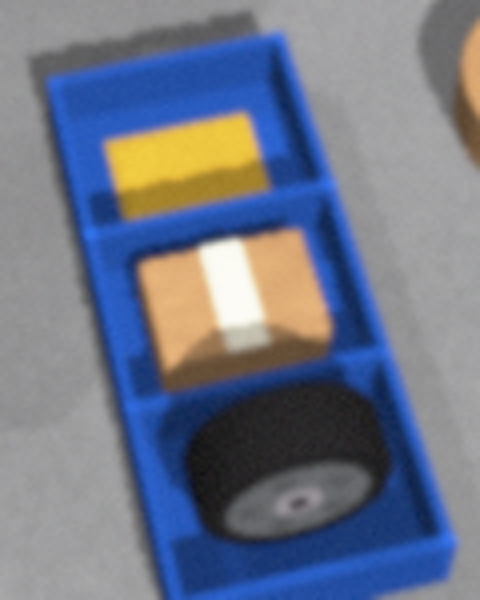

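Crop c1 shows the end wheel is black with a grey hub and touches the yellow stop; its hub is at scene (333,255), and wheel 4's hub is at (436,207). c3 and c4 show the card alone in the tray's end compartment nearest the track. Next I'll cast rays.

```bash
cat > h.py <<'E'
import numpy as np, cv2
from bench import camera_info
def ray(n,uv,T=None):
    c=camera_info(n); T=c["cam_to_world"] if T is None else T; T=np.array(T)
    K=np.array([[c["fx"],0,c["cx"]],[0,c["fy"],c["cy"]],[0,0,1]])
    p=cv2.undistortPoints(np.array([[uv]],float),K,np.array(c["dist"],float))[0,0]
    d=T[:3,:3]@np.array([p[0],p[1],1]); return T[:3,3],d
def onz(n,uv,z,T=None):
    o,d=ray(n,uv,T); return o+d*(z-o[2])/d[2]
def tri(a,b):
    (o1,d1),(o2,d2)=a,b
    s=np.linalg.lstsq(np.c_[d1,-d2],o2-o1,rcond=None)[0]
    p,q=o1+s[0]*d1,o2+s[1]*d2; return (p+q)/2,np.linalg.norm(p-q)
E
python3 - <<'E'
from h import *
np.set_printoptions(precision=4,suppress=True)
hub=[(280+u/4,170+v/4) for u,v in [(212,341),(354,275),(490,213),(623,150)]]
P=np.array([onz("scene",h,0.095+.1*i*np.sin(.12)) for i,h in enumerate(hub)])
print(P,np.linalg.norm(np.diff(P,axis=0),axis=1))
d=P[3,:2]-P[0,:2];d/=np.linalg.norm(d);print("dir",d,np.degrees(np.arctan2(d[1],d[0])))
ax=np.array([-d[1],d[0]])
cam=np.array([1.323,-.16])
if ax@(cam-P[0,:2])>0: ax=-ax
print("w1 centre",P[0,:2]+.018*ax,"axle",ax)
# stop: top edge corners
s1=[(280+u/4,170+v/4) for u,v in [(93,328),(138,395),(105,320),(150,385)]]
print("stop scene",[onz("scene",s,.095)[:2] for s in s1])
s2=[(270+u/3.7,130+v/3.7) for u,v in [(170,482),(247,479),(170,466),(248,465)]]
print("stop side",[onz("side",s,.095)[:2] for s in s2])
for n in("scene","side"):
    im=cv2.imread(f"pics/{n}0.png");hsv=cv2.cvtColor(im,cv2.COLOR_BGR2HSV)
    m=cv2.inRange(hsv,(20,150,60),(32,255,255))
    k,l,st,ce=cv2.connectedComponentsWithStats(m)
    for i in range(1,k):
        if st[i,4]>60: print(n,st[i],ce[i],onz(n,ce[i],.006)[:2])
T1=[(80+u/5,270+v/5) for u,v in [(25,287),(645,20),(765,210),(107,515)]]
T2=[(285+u/4,330+v/4) for u,v in [(50,78),(284,35)]]
A=np.array([onz("scene",t,.045)[:2] for t in T1]);print("tray scene",A,"cen",A.mean(0),np.linalg.norm(A-np.roll(A,-1,0),axis=1))
e=A[1]-A[0]+A[2]-A[3];e/=np.linalg.norm(e);print("tray x dir",e,np.degrees(np.arctan2(e[1],e[0])),"comp",A.mean(0)+.098*e)
print("tray side",[onz("side",t,.045)[:2] for t in T2])
E
```

```text
[[0.6091 0.1733 0.095 ]
 [0.6013 0.2725 0.107 ]
 [0.5945 0.3705 0.1189]
 [0.5855 0.4709 0.1309]] [0.1003 0.0989 0.1015]
dir [-0.079   0.9969] 94.53057778731369
w1 centre [0.5912 0.1719] axle [-0.9969 -0.079 ]
stop scene [array([0.5718, 0.1099]), array([0.6324, 0.1153]), array([0.5683, 0.1191]), array([0.6278, 0.1248])]
stop side [array([0.5668, 0.1074]), array([0.6193, 0.1065]), array([0.5677, 0.1222]), array([0.6212, 0.1194])]
scene [303 250  15  25 218] [309.8165 262.4725] [0.5364 0.1403]
scene [187 295  31  31 549] [202.1475 309.9599] [ 0.581 -0.158]
side [316 254  21  18 306] [325.9869 262.1961] [0.5986 0.1799]
side [313 360  38  24 622] [330.9936 371.0498] [ 0.5837 -0.156 ]
tray scene [[ 0.5593 -0.4113]
 [ 0.5099 -0.1182]
 [ 0.6439 -0.0933]
 [ 0.6906 -0.3872]] cen [ 0.6009 -0.2525] [0.2973 0.1364 0.2976 0.1335]
tray x dir [-0.1616  0.9869] 99.29774335702601 comp [ 0.5851 -0.1558]
tray side [array([ 0.5099, -0.1187]), array([ 0.646 , -0.0991])]
```

Checks: wheel spacing comes out at 99–101 mm, the tray at 297x135 mm (300x140 given), and the two cameras agree on the card to 3 mm. Wheel 1's centre is about (0.591,0.172) with its axle at 4.5°. The card is at (0.583,-0.157) and the tray x axis is at 99.3°.

I'll raise the arm, then move over wheel 1 at z≈0.306 and turn to yaw 4.5°.

```bash
python3 -m creep '[{"slide":[0,-100,0],"roll":0,"grip":0},{"slide":[0,-100,0],"roll":0,"grip":0},{"slide":[0,-100,0],"roll":0,"grip":0},{"slide":[-181,-100,-492],"roll":65,"grip":0},{"slide":[-181,-100,-492],"roll":65,"grip":0},{"slide":[-181,-100,-492],"roll":65,"grip":0},{"slide":[-181,-100,-492],"roll":65,"grip":0},{"slide":[-181,-100,-492],"roll":65,"grip":0},{"slide":[-181,-100,-492],"roll":65,"grip":0},{"slide":[-181,-100,-492],"roll":65,"grip":0},{"slide":[-181,-100,-492],"roll":65,"grip":0},{"slide":[-181,-100,-492],"roll":65,"grip":0},{"slide":[-181,-100,-492],"roll":65,"grip":0},{"slide":[-181,-100,-492],"roll":65,"grip":0},{"slide":[-181,-100,-492],"roll":65,"grip":0},{"slide":[-181,-100,-492],"roll":65,"grip":0},{"slide":[-181,-100,-492],"roll":65,"grip":0},{"slide":[-181,-100,-492],"roll":65,"grip":0},{"slide":[-181,-100,-492],"roll":65,"grip":0}]'
python3 - <<'E'
from bench import robot, snapshot, camera_info
import cv2, numpy as np
o=robot.get_obs(); print({k:np.round(o[k],4).tolist() for k in("time","tool_pos","ee_rot","width","wrist_force")})
np.save("wrist1.npy",camera_info("wrist")["cam_to_world"])
cv2.imwrite("pics/wrist1.png",snapshot("wrist")[:,:,::-1])
E
```

```text
time: 1.73
tool_pos: [0.59, 0.1721, 0.3052]
ee_rot: [-1.57, 0.001, 0.076]
wrist_force: [-0.2, 0.4, 0.7]
width: 0.0936
{'time': 1.7333, 'tool_pos': [0.59, 0.1721, 0.3052], 'ee_rot': [-1.5701, 0.001, 0.076], 'width': 0.0936, 'wrist_force': [-0.2149, 0.4496, 0.6593]}
```

View pics/wrist1.png

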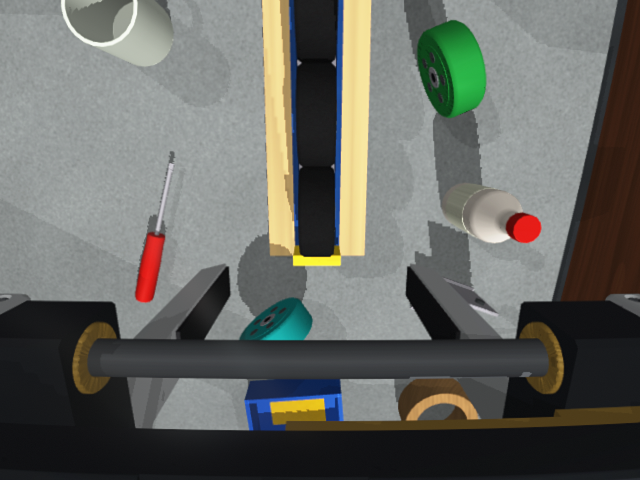

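The wrist view shows the end wheel at (317,210) lined up with the jaws and the stop's top edge at about (317,256). I'll check this ray against the measured point.

```bash
python3 - <<'E'
from h import *
T=np.load("wrist1.npy");im=cv2.imread("pics/wrist1.png");hsv=cv2.cvtColor(im,cv2.COLOR_BGR2HSV)
m=cv2.inRange(hsv,(20,150,100),(32,255,255))[230:275,280:355];ys,xs=np.nonzero(m);xs+=280;ys+=230
print(xs.min(),xs.max(),ys.min(),ys.max())
for u in(xs.min(),xs.max()+1):
  for v in(ys.min(),256): print(onz("wrist",(u,v),.095,T)[:2])
# tyre top edges: dark rows
g=im.max(2)
for r in (190,210,230):
    d=np.nonzero(g[r,285:350]<38)[0]+285; print(r,d.min(),d.max(),[onz("wrist",(x,r),.14,T)[:2].round(4) for x in(d.min(),d.max()+1)])
E
```

```text
293 340 246 265
[0.56511871 0.13280519]
[0.56581782 0.12108668]
[0.61899986 0.13690761]
[0.62007048 0.12521847]
190 299 333 [array([0.5698, 0.2012]), array([0.6033, 0.2037])]
210 299 333 [array([0.5711, 0.1818]), array([0.605 , 0.1844])]
230 299 333 [array([0.5723, 0.1619]), array([0.6067, 0.1645])]
```

The wrist view puts the wheel's mid-plane at x≈0.589, and the TCP is at 0.590. I'll descend 212 mm, so the pads sit about 17 mm above the wheel centre, then close.

```bash
python3 -m creep '[{"slide":[-1,40,0],"roll":0,"grip":0},{"slide":[-1,80,0],"roll":0,"grip":0},{"slide":[-1,120,0],"roll":0,"grip":0},{"slide":[-1,150,0],"roll":0,"grip":0},{"slide":[-1,180,0],"roll":0,"grip":0},{"slide":[-1,200,0],"roll":0,"grip":0},{"slide":[-1,212,0],"roll":0,"grip":0},{"slide":[-1,212,0],"roll":0,"grip":0},{"slide":[-1,212,0],"roll":0,"grip":0},{"slide":[-1,212,0],"roll":0,"grip":1},{"slide":[-1,212,0],"roll":0,"grip":1},{"slide":[-1,212,0],"roll":0,"grip":1},{"slide":[-1,212,0],"roll":0,"grip":1},{"slide":[-1,212,0],"roll":0,"grip":1},{"slide":[-1,212,0],"roll":0,"grip":1},{"slide":[-1,212,0],"roll":0,"grip":1},{"slide":[-1,212,0],"roll":0,"grip":1}]'
python3 - <<'E'
from bench import snapshot
import cv2
a=snapshot("scene");cv2.imwrite("pics/s2.png",cv2.resize(a[150:310,280:480,::-1],None,fx=3.7,fy=3.7))
E
```

```text
time: 3.2
tool_pos: [0.5896, 0.1714, 0.0934]
ee_rot: [-1.571, 0.0, 0.075]
wrist_force: [0.1, -0.1, 0.5]
width: 0.0446
```

View pics/s2.png

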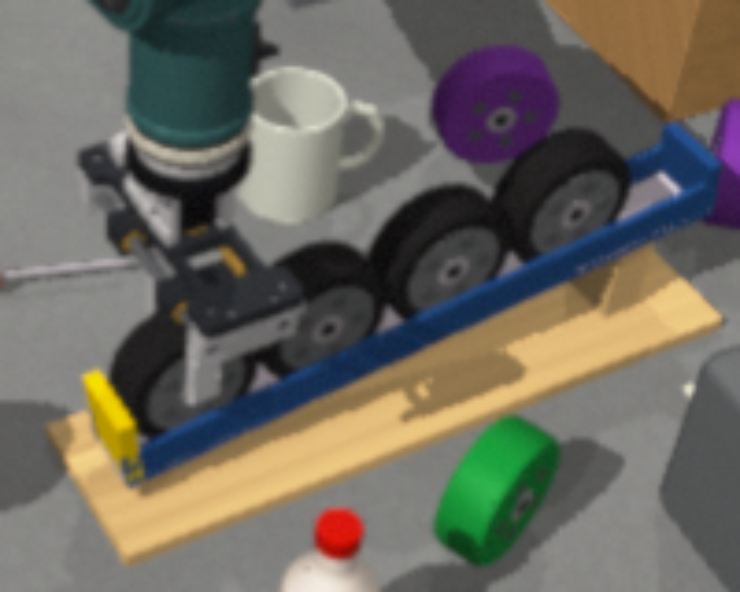

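The fingers straddle the end wheel at its hub, crop (205,375), but at 45 mm opening they are still closing. I'll wait a few more rows.

```bash
python3 -m creep '[{"slide":[0,0,0],"roll":0,"grip":1},{"slide":[0,0,0],"roll":0,"grip":1},{"slide":[0,0,0],"roll":0,"grip":1},{"slide":[0,0,0],"roll":0,"grip":1},{"slide":[0,0,0],"roll":0,"grip":1},{"slide":[0,0,0],"roll":0,"grip":1}]'
```

```text
time: 3.75
tool_pos: [0.5892, 0.1714, 0.0934]
ee_rot: [-1.571, 0.001, 0.076]
wrist_force: [-3.2, -1.2, 1.7]
width: 0.0361
```

The opening is 36.1 mm, so the wheel is gripped. I'll lift straight up 180 mm.

```bash
python3 -m creep '[{"slide":[0,-5,0],"roll":0,"grip":1},{"slide":[0,-12,0],"roll":0,"grip":1},{"slide":[0,-20,0],"roll":0,"grip":1},{"slide":[0,-30,0],"roll":0,"grip":1},{"slide":[0,-40,0],"roll":0,"grip":1},{"slide":[0,-52,0],"roll":0,"grip":1},{"slide":[0,-66,0],"roll":0,"grip":1},{"slide":[0,-80,0],"roll":0,"grip":1},{"slide":[0,-95,0],"roll":0,"grip":1},{"slide":[0,-110,0],"roll":0,"grip":1},{"slide":[0,-125,0],"roll":0,"grip":1},{"slide":[0,-140,0],"roll":0,"grip":1},{"slide":[0,-155,0],"roll":0,"grip":1},{"slide":[0,-168,0],"roll":0,"grip":1},{"slide":[0,-180,0],"roll":0,"grip":1},{"slide":[0,-180,0],"roll":0,"grip":1},{"slide":[0,-180,0],"roll":0,"grip":1},{"slide":[0,-180,0],"roll":0,"grip":1},{"slide":[0,-180,0],"roll":0,"grip":1},{"slide":[0,-180,0],"roll":0,"grip":1}]'
python3 - <<'E'
from bench import snapshot
import cv2
a=snapshot("scene");cv2.imwrite("pics/s3.png",cv2.resize(a[150:310,280:480,::-1],None,fx=3.7,fy=3.7))
E
```

```text
time: 5.42
tool_pos: [0.5892, 0.1714, 0.2722]
ee_rot: [-1.571, 0.002, 0.076]
wrist_force: [-0.6, -0.0, -3.1]
width: 0.0357
```

View pics/s3.png

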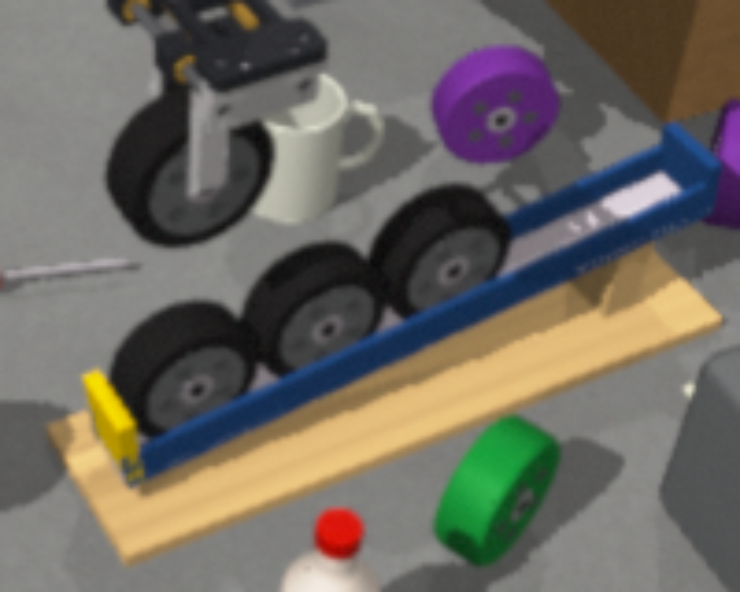

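The other wheels have rolled down by themselves: wheel 2 sits at the stop with its hub at crop (196,388), and wheel 1 is held clear. I'll move over the card compartment and turn 85°.

```bash
python3 -m creep '[{"slide":[-2,0,-20],"roll":4,"grip":1},{"slide":[-4,0,-45],"roll":9,"grip":1},{"slide":[-7,0,-75],"roll":15,"grip":1},{"slide":[-10,0,-105],"roll":21,"grip":1},{"slide":[-13,0,-135],"roll":27,"grip":1},{"slide":[-16,0,-165],"roll":33,"grip":1},{"slide":[-19,0,-195],"roll":39,"grip":1},{"slide":[-21,0,-225],"roll":45,"grip":1},{"slide":[-24,0,-250],"roll":51,"grip":1},{"slide":[-26,0,-275],"roll":57,"grip":1},{"slide":[-28,0,-295],"roll":63,"grip":1},{"slide":[-30,0,-310],"roll":69,"grip":1},{"slide":[-31,0,-320],"roll":75,"grip":1},{"slide":[-31,0,-327],"roll":80,"grip":1},{"slide":[-31,0,-327],"roll":85,"grip":1},{"slide":[-31,0,-327],"roll":85,"grip":1},{"slide":[-31,0,-327],"roll":85,"grip":1},{"slide":[-31,0,-327],"roll":85,"grip":1}]'
python3 - <<'E'
from bench import snapshot,camera_info
import cv2,numpy as np
np.save("wrist4.npy",camera_info("wrist")["cam_to_world"])
for n in("scene","side","wrist"): cv2.imwrite(f"pics/{n}4.png",snapshot(n)[:,:,::-1])
E
```

```text
time: 6.97
tool_pos: [0.5833, -0.1566, 0.2732]
ee_rot: [-1.571, 0.0, -1.406]
wrist_force: [-0.3, 0.6, -3.6]
width: 0.0361
```

View pics/wrist4.png

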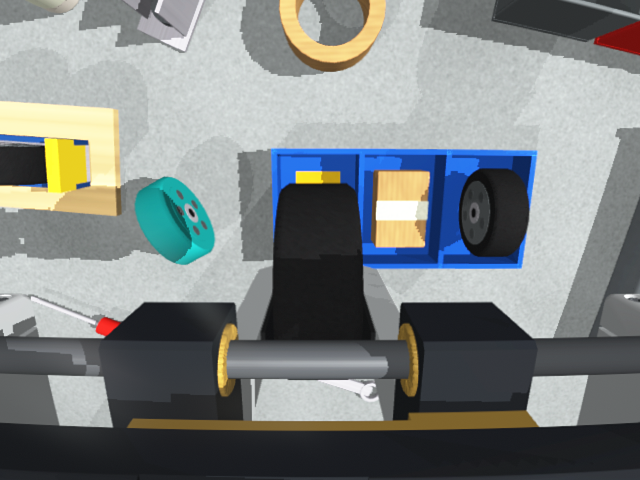

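View pics/side4.png

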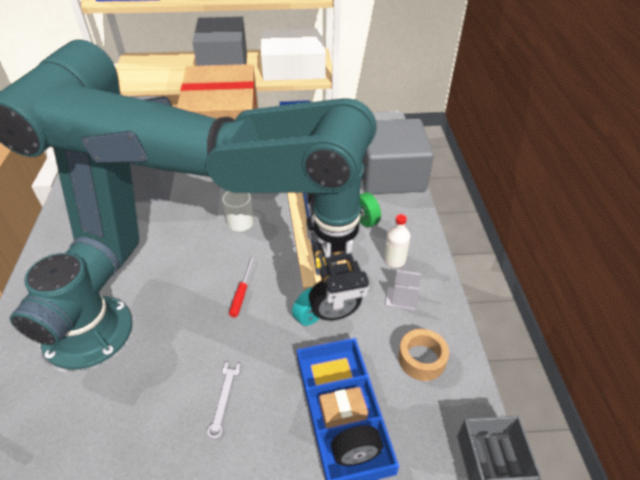

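View pics/scene4.png

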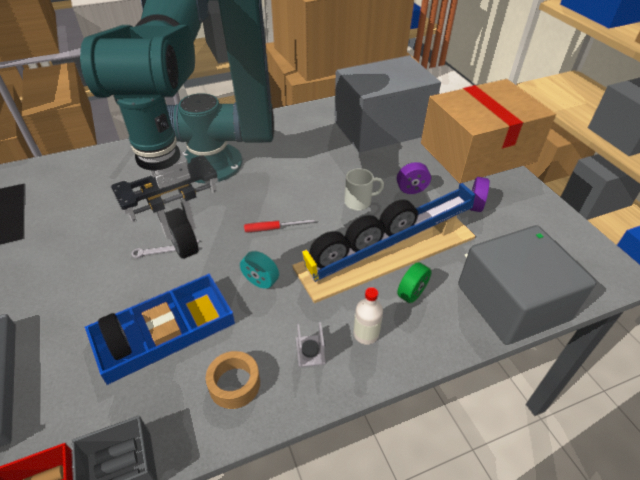

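The wrist view shows the tray square to the jaws, with the compartment's rim edge at (272,150) and its divider at (359,152). The card at (318,177) is behind the wheel. One check of the compartment centre and yaw in this view.

```bash
python3 - <<'E'
from h import *
np.set_printoptions(precision=4,suppress=True)
T=np.load("wrist4.npy")
a=onz("wrist",(272,149.5),.045,T)[:2];b=onz("wrist",(537,151.5),.045,T)[:2];c=onz("wrist",(359,150),.045,T)[:2];d=onz("wrist",(523,268),.045,T)[:2]
e=a-b;L=np.linalg.norm(e);e/=L;n=np.array([-e[1],e[0]])
if n@(d-b)<0:n=-n
print(L,np.linalg.norm(d-b),np.degrees(np.arctan2(e[1],e[0])),np.linalg.norm(a-c),"tray centre",(a+b)/2+.07*n,"comp",(a+b)/2+.07*n+.098*e)
E
```

```text
0.29798037070286454 0.13802467285935202 99.33733657532258 0.09649759565803524 tray centre [ 0.597  -0.2532] comp [ 0.5811 -0.1565]
```

Length 298 mm, width 138 mm, yaw 99.3° and centre within 2 mm of the earlier fix all agree. I'll lower the wheel; contact is expected about 219 mm down.

```bash
python3 -m creep '[{"slide":[0,20,0],"roll":0,"grip":1},{"slide":[0,50,0],"roll":0,"grip":1},{"slide":[0,80,0],"roll":0,"grip":1},{"slide":[0,110,0],"roll":0,"grip":1},{"slide":[0,135,0],"roll":0,"grip":1},{"slide":[0,155,0],"roll":0,"grip":1},{"slide":[0,170,0],"roll":0,"grip":1},{"slide":[0,185,0],"roll":0,"grip":1},{"slide":[0,195,0],"roll":0,"grip":1},{"slide":[0,203,0],"roll":0,"grip":1},{"slide":[0,209,0],"roll":0,"grip":1},{"slide":[0,212,0],"roll":0,"grip":1},{"slide":[0,212,0],"roll":0,"grip":1},{"slide":[0,212,0],"roll":0,"grip":1}]'
python3 - <<'E'
from bench import snapshot
import cv2,numpy as np
a=snapshot("scene")[250:390,70:250,::-1];b=snapshot("side")[230:480,270:430,::-1]
cv2.imwrite("pics/p5.png",np.hstack([cv2.resize(a,(480,373)),cv2.resize(b,(239,373))]))
E
```

```text
time: 8.28
tool_pos: [0.5838, -0.157, 0.0622]
ee_rot: [-1.57, -0.001, -1.408]
wrist_force: [1.0, -0.2, -2.7]
width: 0.0359
```

View pics/p5.png

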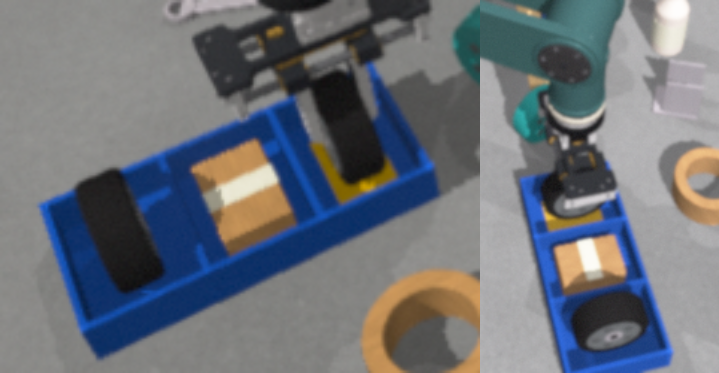

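The wheel, at crop (350,125), is centred in the card compartment just above the floor. I'll ease down until it touches.

```bash
python3 -m creep '[{"slide":[0,2,0],"roll":0,"grip":1},{"slide":[0,4,0],"roll":0,"grip":1},{"slide":[0,6,0],"roll":0,"grip":1},{"slide":[0,7,0],"roll":0,"grip":1},{"slide":[0,7,0],"roll":0,"grip":1},{"slide":[0,7,0],"roll":0,"grip":1}]'
```

```text
time: 8.88
tool_pos: [0.5832, -0.1569, 0.0542]
ee_rot: [-1.571, 0.0, -1.408]
wrist_force: [-0.1, 0.8, -3.3]
width: 0.0359
```

```bash
python3 -m creep '[{"slide":[0,1,0],"roll":0,"grip":1},{"slide":[0,1,0],"roll":0,"grip":1},{"slide":[0,1,0],"roll":0,"grip":1}]';python3 -m creep '[{"slide":[0,1,0],"roll":0,"grip":1},{"slide":[0,1,0],"roll":0,"grip":1},{"slide":[0,1,0],"roll":0,"grip":1}]'
```

```text
time: 9.13
tool_pos: [0.5834, -0.1569, 0.0535]
ee_rot: [-1.571, 0.0, -1.408]
wrist_force: [-0.3, -0.3, -2.5]
width: 0.0357
time: 9.38
tool_pos: [0.5835, -0.1569, 0.0533]
ee_rot: [-1.57, -0.0, -1.408]
wrist_force: [-2.2, -0.1, 1.9]
width: 0.0355
```

The force rose from -3 to +2 N at the expected height, so the wheel is resting on the floor. I'll open the fingers, which stay above the rim, wait, and go up.

```bash
python3 -m creep '[{"slide":[0,0,0],"roll":0,"grip":0.4},{"slide":[0,0,0],"roll":0,"grip":0.4},{"slide":[0,0,0],"roll":0,"grip":0.4},{"slide":[0,0,0],"roll":0,"grip":0.4},{"slide":[0,0,0],"roll":0,"grip":0.4},{"slide":[0,0,0],"roll":0,"grip":0.4}]'
python3 - <<'E'
from bench import snapshot
import cv2,numpy as np
a=snapshot("scene")[250:390,70:250,::-1];b=snapshot("side")[230:480,270:430,::-1]
cv2.imwrite("pics/p6.png",np.hstack([cv2.resize(a,(480,373)),cv2.resize(b,(239,373))]))
E
```

```text
time: 9.88
tool_pos: [0.5834, -0.1569, 0.0524]
ee_rot: [-1.571, 0.0, -1.408]
wrist_force: [0.1, -0.1, -0.3]
width: 0.0562
```

View pics/p6.png

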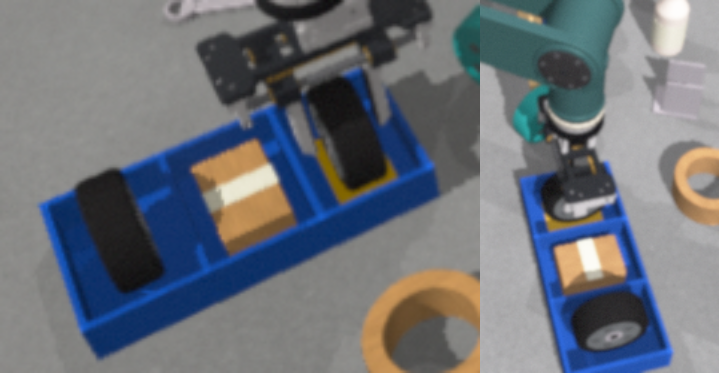

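The fingers are clear on both sides and the wheel stands on edge over the card. I'll rise straight up.

```bash
python3 -m creep '[{"slide":[0,-15,0],"roll":0,"grip":0.4},{"slide":[0,-40,0],"roll":0,"grip":0.4},{"slide":[0,-70,0],"roll":0,"grip":0.4},{"slide":[0,-100,0],"roll":0,"grip":0.4},{"slide":[0,-130,0],"roll":0,"grip":0.4},{"slide":[0,-160,0],"roll":0,"grip":0.4},{"slide":[0,-190,0],"roll":0,"grip":0.4},{"slide":[0,-210,0],"roll":0,"grip":0.4},{"slide":[0,-210,0],"roll":0,"grip":0.4},{"slide":[0,-210,0],"roll":0,"grip":0.4},{"slide":[0,-210,0],"roll":0,"grip":0.4},{"slide":[0,-210,0],"roll":0,"grip":0.4},{"slide":[0,-210,0],"roll":0,"grip":0.4}]'
python3 - <<'E'
from bench import snapshot,camera_info
import cv2,numpy as np
np.save("wrist7.npy",camera_info("wrist")["cam_to_world"])
for n in("scene","wrist"): cv2.imwrite(f"pics/{n}7.png",snapshot(n)[:,:,::-1])
E
```

```text
time: 11.07
tool_pos: [0.5826, -0.1566, 0.2597]
ee_rot: [-1.575, 0.002, -1.408]
wrist_force: [0.8, -0.1, -0.1]
width: 0.0564
```

View pics/scene7.png

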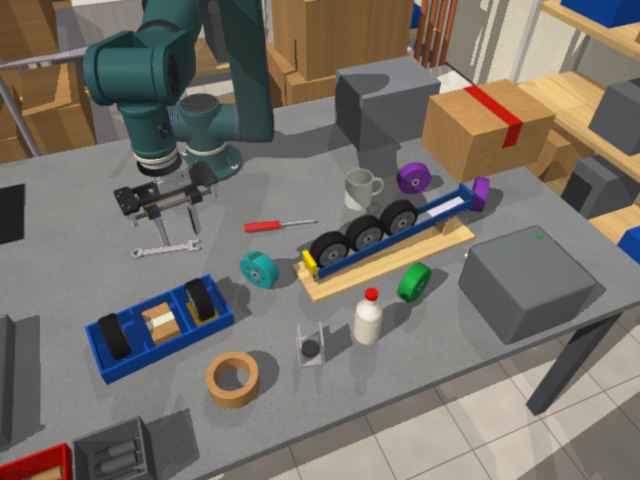

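View pics/wrist7.png

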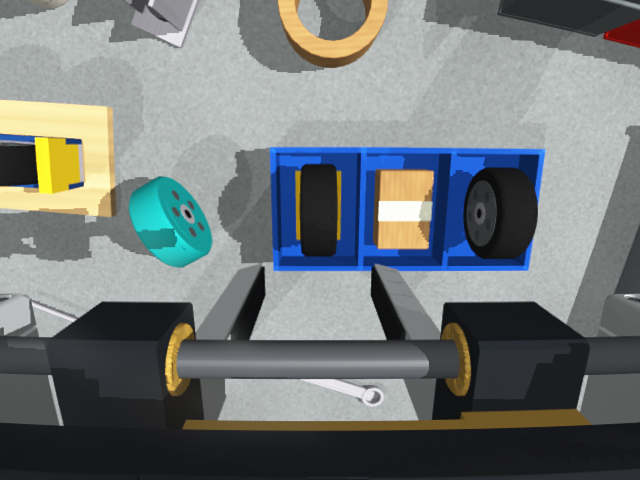

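Wheel 1 stands upright over the card at wrist (319,210) and scene (201,300). The three remaining wheels are at the stop, with wheel 2 at (330,249), and the bystanders look unmoved. I'll check the numbers and hand in.

```bash
python3 - <<'E'
from h import *
from bench import ticket
T=np.load("wrist7.npy")
a=cv2.imread("pics/scene0.png").astype(int);b=cv2.imread("pics/scene7.png").astype(int)
print("w1 top centre", onz("wrist",(319,210),.105,T)[:2].round(4))
d=np.abs(a-b).max(2)
for k,(x,y,w,h) in dict(endwheel=(312,232,40,36),mug=(342,168,42,42),bottle=(352,288,32,58),fork=(294,322,34,46),tape=(203,350,60,60),driver=(243,216,75,18),wrench=(130,238,72,22),box=(140,300,42,45),traywheel=(94,310,40,52)).items():
    print(k,d[y:y+h,x:x+w].mean().round(1))
def hub(im):
    m=(cv2.inRange(im.astype(np.uint8),(45,45,45),(110,110,110))[235:268,318:350]);return cv2.moments(m,True)
m0,m1=hub(a),hub(b);print([(m["m10"]/m["m00"],m["m01"]/m["m00"]) for m in(m0,m1)])
print(ticket.close_job())
E
```

```text
w1 top centre [ 0.5942 -0.1552]
endwheel 6.3
mug 28.4
bottle 11.2
fork 9.0
tape 9.6
driver 9.2
wrench 15.2
box 5.0
traywheel 6.1
[(15.150485436893204, 18.939320388349515), (14.938242280285035, 19.01187648456057)]
the job is handed in; nothing more can be done
None
```

I moved wheel 1 from the track into the compartment with the card and handed the job in at about 11.2 s; no verdict was reported. I gripped it across its flat faces and lifted it straight up, and the other wheels rolled down by themselves. I then set it on the compartment floor, where the wrist force rose from -3 to +2 N at the expected height, and only then opened the fingers.

**Last checks:**
- **Wheel 1:** it stands on edge over the card. My last rough single-ray check put it about 11 mm from the card centre I had measured, while the gripper released it within 1 mm; the limit is 35 mm.
- **Wheel 2:** its hub is within 0.3 pixel of where wheel 1's hub was at the stop.
- **Wheels 3 and 4:** they follow directly behind it, judged by eye.
- **Tray wheel, box and bystanders:** they look unmoved. The before/after pixel difference was high at the mug (28) and wrench (15), against 5–11 for the rest. I put that down to changed arm shadows, because both look in the same place, but I did not measure their positions.

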